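Stamp the edge of a lino block with the spring marking stamp

TASK

Mark this lino block on its edge with the bench hook's spring stamp: first draw the striker back by its handle until the sear catches and holds it. Then slide the block flat along the board, without lifting it, until it is fully home against both the right-hand and the far fence, swing the hold-down bar all the way across it, and press the red pad to trip the sear so that the striker fires against the block. Leave the block home under the bar with the die standing against it, and do not disturb the brayer, ink tin or gouge.

Things in the scene. Friction and masses are not known exactly. Their poses are not given: they have to be found in the camera images.
- bench_hook: The whole fixed station; all station coordinates below are mm in its frame: origin at table level, z up; at yaw 0 x points away from the robot, y to its left. Plywood board x -185..75, y -132..48, top z 36. Right-hand fence: strip with guiding face y = -100 (y -130..-100, x -185..50, top z 60). Far fence: strip with guiding face x = 50 (x 50..75, y -130..30, top z 60)
- nest (a point): Where the centre of the block's underside is when it is home against both fences: station x 0, y -60, z 36
- stamp (a point): Point on the striker's axis at the front of the green cast stamp (station x 0, y 55, z 48). Stamp: base x -55..55, y 52..280, top z 14; front guide x -28..28, y 55..80, top z 72; then an open window in which handle and sear collar run; spring housing y 207..273, top z 73. The striker slides along y on the line x 0, z 48 and strikes towards -y
- striker (a joint): Travel of the striker, m: 0 = fully forward (die 10 mm inside the nest, so no block can be home), grows as it is drawn to station +y, hard stop 0.060. Spring force 3.5 N at 0, 16 N at 0.050, 18 N at 0.058. The sear drops in at about 0.051: draw to 0.054..0.058 and let it settle; it stays at about 0.050. With the die standing on a block that is home: about 0.010
- striker_handle (a point): Point on the axis of the striker's upright cocking handle at z 95: a black cylindrical grip of 18 mm diameter, z 70 to 116, on a steel stem; at station x 0, y 93 + travel. Can be hooked from its front (-y) side with closed fingers above the front guide and drawn to +y
- striker_die (a point): Centre of the die's brass-faced front (28 mm wide in x, 22 mm high, z 37..59), at station x 0, y -30 + travel, z 48
- sear (a joint): Angle of the sear lever, rad: 0 = at rest, nose down; grows as the red pad is pressed down, stop at 0.38. It lets the striker go at about 0.17; a spring returns it. Pressing takes about 5 to 12 N
- sear_pad (a point): Centre of the top of the red thumb pad (30 mm square, 6 mm thick) at the rear of the sear lever; at rest station x 0, y 267, z 103; pressed, it goes down about 10 mm and 7 mm to the rear (+y) until the sear trips, 20 mm down at its stop. Pivot at y 212, z 64
- hold_bar (a joint): Angle of the hold-down bar about its vertical pivot, rad: 0 = parked, pointing to station +x along the right-hand fence; grows counter-clockwise seen from above; stop at 1.571 = straight across the nest (station +y). Stays where it is left; about 1 N at the knob
- bar_knob (a point): Top centre of the black knob (20 mm diameter, 30 mm high, z 68..98) on the bar, 65 mm from the bar's pivot at station x -10, y -115. Bar: flat steel 22 wide, 6 thick, z 62..68, 3 mm above a block's top
- block: Grey lino on a plywood block, 100 (its x) x 80 (its y) x 23 mm high, 0.13 to 0.27 kg, lying on the board; origin at the centre of its underside, z up
- brayer: Bystander: ink roller lying on the table, 170 mm long (its x), 100 mm wide, 36 mm high; origin under its middle
- ink_tin: Bystander: round tin, 74 mm diameter, 50 mm high; origin under its middle
- gouge: Bystander: red-handled lino gouge lying on the table, 135 mm long (its y), 24 mm wide, 23 mm high; origin under its middle

How it is judged:
By the outcome, as a careful person would: the job done as asked, in the order asked, and still so for the second after the job is handed in, with the robot touching nothing.
It also fails if it takes over 64 s, if anything falls off the work surface, if the arm or the gripper's body presses on something with over 40 N, if the wrist force passes 120 N, or if a joint passes its speed limit or range.

ROBOT

A 7-joint arm with a two-finger parallel gripper is mounted at the origin on the work surface. World frame = base frame: x ahead of the robot, y to its left, z up, the work surface at z = 0. Lengths are in m, angles in rad, forces in N, time in s.
With the tool pointing down it reaches from about 0.425 to 1.025 m from the base axis. Payload 9.4 kg.
Tool frame: the origin (TCP) lies midway between the tips of the shut fingers; the grasp point (between the pads) lies 19 mm behind it (env.tcp_to_grasp is the distance from the TCP to the grasp point, in m); z points along the fingers, y is the line along which they close (so a half turn about z gives the same grasp; the last joint's range is limited). The gripper opens to 85 mm and grips with 20 to 120 N. Pads are 22 mm wide; open, the fingers measure 114 mm over their backs; the gripper's body (76 mm by 85 mm) begins 54 mm behind the grasp point. The pads swing forward as they close: fully open they stand 13 mm farther back than shut.
Start: joints at [-0.077, 0.599, -0.003, 1.599, 0.002, 0.943, -0.08], TCP at [0.725, -0, 0.231] pointing down, gripper open.
Joint ranges: [-2.57, 2.57], [-0.35, 1.97], [-1.29, 1.29], [0.11, 2.56], [-1.05, 4.19], [0.11, 1.86], [-2.63, 2.63]. Speed limits (rad/s): [2.22, 2.22, 3.01, 3.01, 3.14, 3.14, 3.14].

INTERFACE

Orientations are given as a unit quaternion [x, y, z, w].
In Python, from bench import env gives the robot as it stands.
- The arm moves only by the shell command python3 inch.py FILE [FORCE], which reads ROWS from the file FILE. ROWS is a JSON list of rows, 1 to 10 of them, each an object with the fields finger_gap (the opening from 0.0 (shut) to 1.0 (fully open)), trans (a list: dx, dy, dz in parts of the range, where 1.0 means 40 cm), turn_vec (a list: a rotation vector rx, ry, rz in shares of pi rad (1.0 is pi rad)); a field left out counts as zero (the opening has to be given); each row shifts and turns the commanded pose from where the row before left it, along the tool's axes as they then stand; what a row does not reach is not made up. A row lasts 1/12 s, in which the tool goes at most 0.0417 m and 0.125 rad, less where a joint would pass 70% of its speed; a pose out of reach is approached as far as the arm can. The fingers move at their own pace and stop on an object; FORCE is the grip in N (left out, the last holds). Time passes only in rows, so rows that do not move let the fingers close. It prints the time, the measured TCP pose, the force, the opening and the grip force at its end. Input that does not fit is refused with a message, and nothing moves.
- env.sense(): the state, without advancing time (a new reading comes with each control period).
- env.snapshot(name): name is "scene" or "side" or "wrist"; returns the picture (384x512x3 uint8, red, green, blue); there is no depth.
- env.camera_params(name): a dict with "fx", "fy", "cx", "cy" (pixels), "T" (4x4, takes a point from camera to world coordinates); the wrist camera has in their place "tool_from_camera" (4x4, takes a point from camera to tool coordinates, whose origin is the TCP and whose axes are the flange's). Camera axes: x right, y up, looking along -z (the intrinsics and any distortion apply to the point x, -y, -z); pixel columns grow to the right and rows downward; lengths in m; the calibration is good to about 2 mm. A picture is of the moment at which its call begins: read the wrist's pose just before it. camera_params takes no time and is no camera call.
- env.hand_in(): hands the job in; it is judged then, once.
The state is a dict: "t": time; "joint_positions": joint angles; "joint_vel": joint speeds; "joint_torque": joint torques, N m; "ee_pos": TCP position; "orientation": TCP orientation; "contact_force": force on the tool from outside, world axes, zero at the start; "ft_torque": the same for the moment, N m; "opening": opening from 0.0 (shut) to 1.0 (fully open); "finger_force": force on a finger pad.
Only numpy, scipy, OpenCV 4.12 (cv2) and the standard library are available. Lean on these libraries where they do the work, as an engineer would, in place of code of your own. Each camera call takes 0.05 s, during which the arm holds its last target. There are 200 camera calls.

## Working session

There is one attempt and no reset: what is moved stays moved. The work goes in short steps, Python scripts to look and compute and a shell command to move; the robot and the scene stay as the last step left them, time stands still between calls to the robot, and variables do not carry over. Pictures are saved under pics/ and viewed, at most 13 in all, crops included, and the job is handed in when it is done.

```bash
ls; mkdir -p pics; python3 - <<'E'
from bench import env
import cv2
for n in("scene","side"):
    cv2.imwrite(f"pics/{n}0.png",cv2.resize(env.snapshot(n)[:,:,::-1],(800,600)))
    p=env.camera_params(n);print(n,p)
print({k:v for k,v in env.camera_params("wrist").items()}); print(env.sense(),env.tcp_to_grasp)
E
```

```text
bench.py
inch.py
pics
scene {'fx': 356.5537734958464, 'fy': 356.5537734958464, 'cx': 256.38919363548854, 'cy': 185.79591273564364, 'T': array([[ 0.2720503 , -0.76241882,  0.58711684,  1.10943668],
       [ 0.96226465,  0.21177023, -0.17088042, -0.15311171],
       [ 0.00594858,  0.61144985,  0.79126083,  0.79333892],
       [ 0.        ,  0.        ,  0.        ,  1.        ]])}
side {'fx': 347.21513648058607, 'fy': 347.21513648058607, 'cx': 252.57236559436006, 'cy': 194.38817822193462, 'T': array([[-0.81956037,  0.42774592, -0.38125348,  0.34148234],
       [-0.5726918 , -0.58992468,  0.56922137,  0.38584543],
       [ 0.01857128,  0.68485202,  0.72844548,  0.60210091],
       [ 0.        ,  0.        ,  0.        ,  1.        ]])}
{'fx': 267.87187984958524, 'fy': 267.87187984958524, 'cx': 253.03720059616103, 'cy': 194.17301797642133, 'tool_from_camera': array([[ 7.84731261e-04,  9.60102442e-01,  2.79647430e-01,
         7.12417014e-02],
       [ 9.99998260e-01, -2.80134599e-04, -1.84436518e-03,
        -3.11929516e-04],
       [-1.69244059e-03,  2.79648391e-01, -9.60100991e-01,
   
[... 160 characters left out ...]
 0.60004738, -0.00251818,  1.60006364,  0.0017571 ,
        0.94291405, -0.0798274 ]), 'joint_vel': array([ 0.00278945, -0.00297646, -0.00085196, -0.00381127,  0.00053342,
        0.00061828, -0.00124053]), 'joint_torque': array([ 5.48369339e-03, -7.77996039e+01,  1.57005854e+00, -2.58627266e+01,
        1.26505349e-02,  5.64093614e-03,  1.40001674e-05]), 'ee_pos': array([ 7.24565954e-01, -3.59435501e-06,  2.30497131e-01]), 'orientation': array([ 7.07104786e-01,  7.07108415e-01, -5.43887193e-04, -4.64276481e-04]), 'contact_force': array([0.11803945, 0.10746745, 0.68544652]), 'ft_torque': array([ 0.03556496, -0.05479812,  0.03189213]), 'finger_force': 0.0, 'opening': 0.995591238567244} 0.0187
```

View pics/scene0.png

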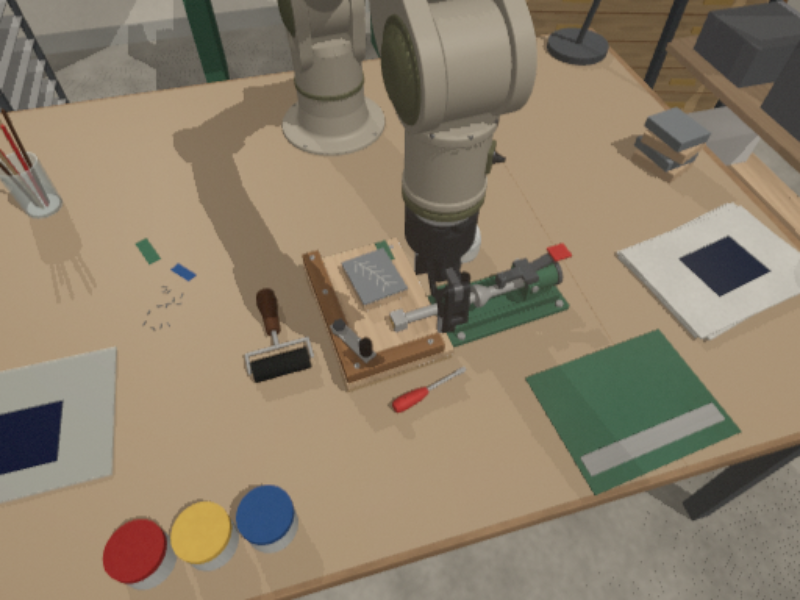

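View pics/side0.png

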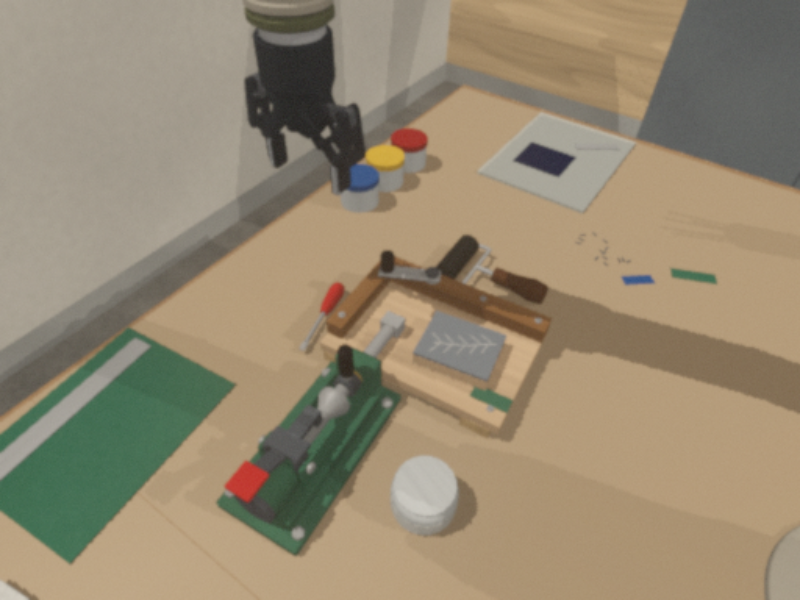

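The scene view shows the station with its fence, stamp, red pad (560,252) and knob (365,348). The side view shows the same things unobstructed: pad (247,482), handle (346,360), knob (387,262) and block (460,345). Next I'll segment and triangulate.

```bash
cat > h.py <<'E'
import numpy as np,cv2
from bench import env
from scipy.spatial.transform import Rotation as R
def cam(n):
    p=env.camera_params(n)
    if "T" in p: T=p["T"]
    else:
        s=env.sense();B=np.eye(4);B[:3,:3]=R.from_quat(s["orientation"]).as_matrix();B[:3,3]=s["ee_pos"];T=B@p["tool_from_camera"]
    return p,T
def ray(c,uv):
    p,T=c;d=np.array([(uv[0]-p["cx"])/p["fx"],-(uv[1]-p["cy"])/p["fy"],-1.]);return T[:3,3],T[:3,:3]@d
def plane(c,uv,z):
    o,d=ray(c,uv);return o+d*(z-o[2])/d[2]
def tri(c1,a,c2,b):
    o1,d1=ray(c1,a);o2,d2=ray(c2,b);s=np.linalg.lstsq(np.c_[d1,-d2],o2-o1,rcond=None)[0]
    p,q=o1+s[0]*d1,o2+s[1]*d2;return (p+q)/2,np.linalg.norm(p-q)
def proj(c,X):
    p,T=c;q=T[:3,:3].T@(np.asarray(X)-T[:3,3]);return np.array([p["cx"]+p["fx"]*q[0]/-q[2],p["cy"]-p["fy"]*q[1]/-q[2]])
def blobs(im,lo,hi,amin=15):
    m=cv2.inRange(cv2.cvtColor(im,cv2.COLOR_RGB2HSV),lo,hi);n,l,s,c=cv2.connectedComponentsWithStats(m)
    return [(s[i].tolist(),c[i].round(1).tolist()) for i in range(1,n) if s[i][4]>=amin],l
E
python3 - <<'E'
from h import *
for n,(x,y) in (("scene",(185,140)),("side",(135,145))):
    im=env.snapshot(n);cv2.imwrite(f"pics/{n}_raw.png",im[:,:,::-1])
    print(n,"red",blobs(im,(0,190,120),(6,255,255))[0],blobs(im,(174,190,120),(180,255,255))[0])
    print("dark",[b for b in blobs(im,(0,0,0),(180,255,45),20)[0]])
    cv2.imwrite(f"pics/{n}_crop.png",cv2.resize(im[y:y+210,x:x+220,::-1],None,fx=2.8,fy=2.8,interpolation=cv2.INTER_CUBIC))
E
```

```text
scene red [([2, 81, 12, 22, 29], [7.4, 91.8]), ([74, 342, 8, 7, 15], [77.3, 344.9])] []
dark [([413, 0, 27, 53, 280], [425.3, 23.3]), ([265, 156, 10, 19, 61], [268.9, 165.6]), ([277, 166, 6, 14, 53], [279.6, 172.2]), ([230, 217, 8, 11, 71], [233.4, 222.1]), ([161, 223, 38, 22, 471], [179.0, 233.2]), ([497, 285, 15, 11, 30], [502.9, 289.4])]
side red [([151, 297, 19, 19, 132], [159.8, 306.2])] []
dark [([174, 31, 39, 60, 871], [193.1, 62.4]), ([173, 82, 8, 10, 32], [176.2, 86.8])]
```

View pics/side_crop.png

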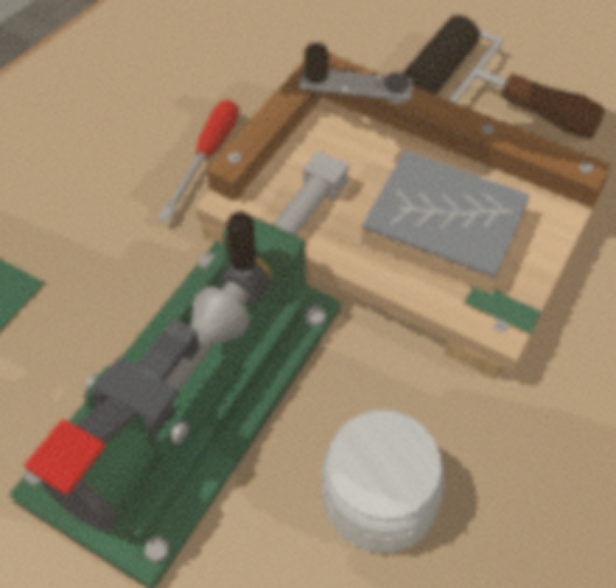

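View pics/scene_crop.png

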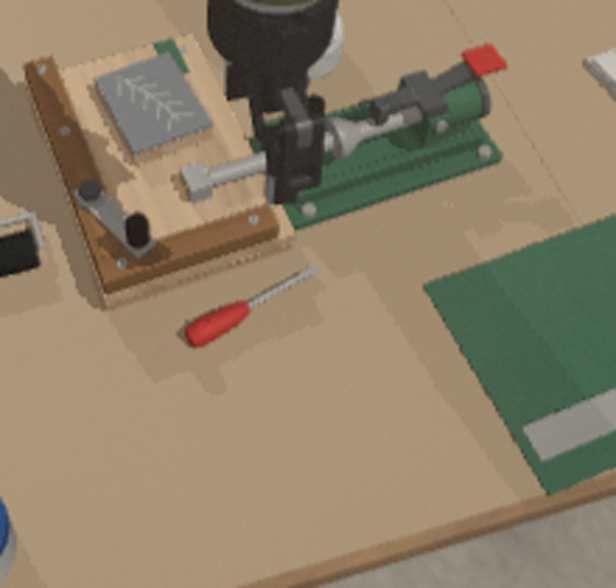

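The side crop shows pad (65,457), knob top (316,50), fence screws (587,167), (487,128) and (235,157), and block top corners (400,155), (527,192), (493,275), (368,222). The scene crop shows the same items: pad (485,60), screws (42,69), (64,130) and (253,219), and block (95,85), (172,53), (213,127), (136,160). The bar is already swung a little off its parked position.

```bash
cat > m1.py <<'E'
from h import *
A,B=cam("scene"),cam("side")
f=lambda s,d:(np.array(s)/2.8+(185,140),np.array(d)/2.8+(135,145))
P={}
for k,s,d in [("pad",(485,60),(65,457)),("scR1",(42,69),(587,167)),("scR2",(64,130),(487,128)),("scF1",(253,219),(235,157)),
 ("base1",(308,208),(205,260)),("knobtop",(139,219),(316,50)),("pivot",(90,189),(397,82)),
 ("b1",(95,83),(527,195)),("b2",(136,158),(402,154)),("b3",(213,128),(366,222)),("b4",(172,52),(493,273)),("die",(187,170),(326,158))]:
    a,b=f(s,d);X,e=tri(A,a,B,b);P[k]=X;print(k,X.round(4),round(e*1e3,1))
d=P["scR2"]-P["scR1"];print("yaw fence",np.arctan2(d[1],d[0]))
for z in(.059,):
  for k in ("b1","b2","b3","b4"): pass
b=P; 
for u,v in(("b1","b2"),("b4","b3"),("b2","b3"),("b1","b4")):
    d=P[v]-P[u];print(u,v,np.linalg.norm(d),np.arctan2(d[1],d[0]))
# rigid fit: pad (0,267), screws lines
from scipy.optimize import least_squares
def inv(q,X): c,s=np.cos(q[2]),np.sin(q[2]);dx,dy=X[0]-q[0],X[1]-q[1];return np.array([c*dx+s*dy,-s*dx+c*dy])
def res(q): return np.r_[inv(q,P["pad"])-(0,.267),inv(q,P["scR1"])[1]+.115,inv(q,P["scR2"])[1]+.115,inv(q,P["scF1"])[0]-.0625,inv(q,P["pivot"])-(-.01,-.115)]
r=least_squares(res,[.75,-.1,0]);print("station",r.x,(r.fun*1e3).round(1))
for k in P:print(k,(inv(r.x,P[k])*1e3).round(1),(P[k][2]*1e3).round(1))
E
python3 m1.py
```

```text
pad [0.5866 0.2721 0.0988] 4.9
scR1 [ 0.4526 -0.1241  0.0606] 4.2
scR2 [ 0.5327 -0.1173  0.0602] 2.2
scF1 [0.6722 0.0212 0.0601] 3.6
base1 [0.6507 0.0847 0.0187] 1.1
knobtop [ 0.6689 -0.0781  0.0972] 3.8
pivot [ 0.6113 -0.1089  0.0716] 3.2
b1 [ 0.4784 -0.078   0.0546] 5.0
b2 [ 0.5755 -0.0605  0.0527] 4.5
b3 [0.5614 0.015  0.0557] 9.1
b4 [0.4643 0.0028 0.0604] 5.4
die [ 0.6124 -0.0183  0.0644] 3.9
yaw fence 0.08479462807089594
b1 b2 0.09862543841652074 0.1784476355390968
b4 b3 0.09795930779266712 0.12443163771279271
b2 b3 0.07676143012605965 1.7549398042989393
b1 b4 0.08219250669873203 1.7435355692753454
station [0.61092973 0.00603244 0.09184074] [ 0.2  0.2 -0.1 -0.7 -0.1 -0.1  0.5]
pad [2.000e-01 2.672e+02] 98.8
scR1 [-169.6 -115.1] 60.6
scR2 [ -89.2 -115.7] 60.2
scF1 [62.4  9.5] 60.1
base1 [46.8 74.7] 18.7
knobtop [ 50.  -89.1] 97.2
pivot [ -10.1 -114.5] 71.6
b1 [-139.6  -71.5] 54.6
b2 [-41.4 -63. ] 52.7
b3 [-48.5  13.4] 55.7
b4 [-146.3   10.2] 60.4
die [ -0.8 -24.3] 64.4
```

Careful with the scale: shifts go in shares of 40 cm and turns go in shares of pi rad. That gives: -0.092 rad is -0.0293.

```bash
cat >> h.py <<'E'
ST=np.array([0.6109,0.0060,0.0918])
def to_st(X): c,s=np.cos(ST[2]),np.sin(ST[2]);dx,dy=X[0]-ST[0],X[1]-ST[1];return np.array([c*dx+s*dy,-s*dx+c*dy,X[2]])*1e3
def where():
    s=env.sense();M=R.from_quat(s["orientation"]).as_matrix();yaw=np.arctan2(M[1,1],M[0,1])-ST[2]
    c,q=np.cos(ST[2]),np.sin(ST[2]);f=s["contact_force"]
    print("t%.1f st"%s["t"],to_st(s["ee_pos"]).round(1),"ytool yaw-st",round(yaw,3),"tilt",M[:2,2].round(3),"F st",np.round([c*f[0]+q*f[1],-q*f[0]+c*f[1],f[2]],1),"op",round(s["opening"],2))
def delta(x,y,z):
    s=env.sense();c,q=np.cos(ST[2]),np.sin(ST[2]);W=np.array([ST[0]+(c*x-q*y)/1e3,ST[1]+(q*x+c*y)/1e3,z/1e3])
    print("delta",(R.from_quat(s["orientation"]).as_matrix().T@(W-s["ee_pos"])).round(4))
E
echo '[{"finger_gap": 0, "turn_vec": [0, 0, -0.0293]}, {"finger_gap": 0}]' > mv.in && python3 inch.py mv.in 40; python3 -c "
from h import *
where();delta(0,52,140);delta(0,52,84)"
```

```text
t: 0.37
ee_pos: [0.7249, -0.0, 0.231]
orientation: [0.672, 0.74, -0.0, -0.0]
contact_force: [0.6, -0.4, 0.3]
opening: 0.75
finger_force: 0.0
t0.4 st [112.9 -16.5 231. ] ytool yaw-st 0.004 tilt [-0. -0.] F st [ 0.5 -0.4  0.3] op 0.75
delta [ 0.0689 -0.1126  0.0911]
delta [ 0.0689 -0.1126  0.1471]
```

To row units: 0.03 m is 0.075, -0.0282 m is -0.0705.

```bash
echo '[{"finger_gap": 0, "trans": [0.043, -0.0705, 0]}, {"finger_gap": 0, "trans": [0.043, -0.0705, 0.025]}, {"finger_gap": 0, "trans": [0.043, -0.0705, 0.05]}, {"finger_gap": 0, "trans": [0.043, -0.0705, 0.075]}, {"finger_gap": 0, "trans": [0, 0, 0.075]}, {"finger_gap": 0}, {"finger_gap": 0}]' > mv.in && python3 inch.py mv.in; python3 - <<'E'
from h import *
where();delta(0,52,84)
A,B=cam("scene"),cam("side")
a,b=env.snapshot("scene"),env.snapshot("side")
cv2.imwrite("pics/chk1.png",np.hstack([cv2.resize(im[y:y+130,x:x+130,::-1],(400,400),interpolation=cv2.INTER_CUBIC) for im,x,y in((a,230,120),(b,170,170))]))
E
```

```text
t: 0.95
ee_pos: [0.6082, 0.057, 0.1428]
orientation: [0.674, 0.738, -0.001, -0.001]
contact_force: [0.6, 0.5, 0.9]
opening: -0.002
finger_force: 0.0
t0.9 st [  2.   51.  142.8] ytool yaw-st -0.001 tilt [-0.002 -0.001] F st [0.7 0.5 0.9] op -0.0
delta [ 0.001  -0.0018  0.0588]
```

View pics/chk1.png

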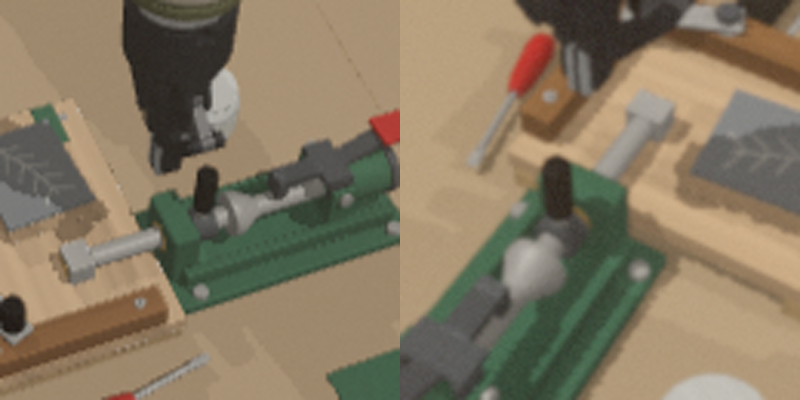

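The handle is clear in both views, with its top at scene (206,172) and side (157,163) in the tiles. The shut fingers stand above the front guide. Next: check the handle position and go down.

To row units: 0.03 m is 0.075, 0.026 m is 0.065.

```bash
python3 -c "
from h import *
X,e=tri(cam('scene'),np.array((206,172))/3.077+(230,120),cam('side'),np.array((157,163))/3.077+(170,170));print(to_st(X),e)"
echo '[{"finger_gap": 0, "trans": [0, -0.0025, 0.075]}, {"finger_gap": 0, "trans": [0, -0.0025, 0.065]}, {"finger_gap": 0}, {"finger_gap": 0, "trans": [0.0375, 0, 0]}, {"finger_gap": 0, "trans": [0.025, 0, 0]}, {"finger_gap": 0, "trans": [0.025, 0, 0]}, {"finger_gap": 0}]' > mv.in && python3 inch.py mv.in; python3 -c "
from h import *
where();delta(0,129,86)"
```

```text
[-8.26787056e-02  9.12483004e+01  1.15198080e+02] 0.0025356905570730606
t: 1.63
ee_pos: [0.6044, 0.093, 0.0888]
orientation: [0.673, 0.739, 0.001, 0.001]
contact_force: [2.0, -6.5, -1.0]
opening: -0.002
finger_force: 3.3
t1.6 st [ 1.5 87.3 88.8] ytool yaw-st 0.001 tilt [0.003 0.   ] F st [ 1.4 -6.6 -1. ] op -0.0
delta [ 0.0417 -0.0014  0.0027]
```

To row units: 0.012 m is 0.03, 0.01 m is 0.025.

```bash
echo '[{"finger_gap": 0, "trans": [0.03, -0.0013, 0]}, {"finger_gap": 0, "trans": [0.03, -0.0013, 0]}, {"finger_gap": 0, "trans": [0.025, 0, 0]}, {"finger_gap": 0, "trans": [0.015, 0, 0]}, {"finger_gap": 0}, {"finger_gap": 0}, {"finger_gap": 0}]' > mv.in && python3 inch.py mv.in; python3 -c "
from h import *
where();delta(0,129,86)
a,b=env.snapshot('scene'),env.snapshot('side')
cv2.imwrite('pics/chk2.png',np.hstack([cv2.resize(im[y:y+130,x:x+130,::-1],(400,400),interpolation=cv2.INTER_CUBIC) for im,x,y in((a,230,120),(b,170,170))]))"
```

```text
t: 2.22
ee_pos: [0.601, 0.1281, 0.0888]
orientation: [0.675, 0.738, 0.0, 0.002]
contact_force: [5.2, -11.0, -1.7]
opening: 0.0
finger_force: 5.8
t2.2 st [  1.3 122.5  88.8] ytool yaw-st -0.003 tilt [ 0.004 -0.003] F st [  4.2 -11.4  -1.7] op 0.0
delta [ 0.0065 -0.0013  0.0028]
```

To row units: 0.004 m is 0.01, 0.003 m is 0.0075.

```bash
echo '[{"finger_gap": 0, "trans": [0.01, -0.0025, 0]}, {"finger_gap": 0, "trans": [0.0075, 0, 0]}, {"finger_gap": 0}, {"finger_gap": 0}]' > mv.in && python3 inch.py mv.in; python3 -c "
from h import *
where();delta(0,129,86)
a,b=env.snapshot('scene'),env.snapshot('side')
cv2.imwrite('pics/chk2.png',np.hstack([cv2.resize(im[y:y+130,x:x+130,::-1],(400,400),interpolation=cv2.INTER_CUBIC) for im,x,y in((a,230,120),(b,170,170))]))"
```

```text
t: 2.65
ee_pos: [0.6004, 0.1333, 0.0888]
orientation: [0.676, 0.737, 0.0, 0.003]
contact_force: [8.9, -16.5, -3.2]
opening: 0.0
finger_force: 8.4
t2.6 st [  1.2 127.7  88.8] ytool yaw-st -0.005 tilt [ 0.006 -0.004] F st [  7.4 -17.2  -3.2] op 0.0
delta [ 0.0013 -0.0012  0.0028]
```

View pics/chk2.png

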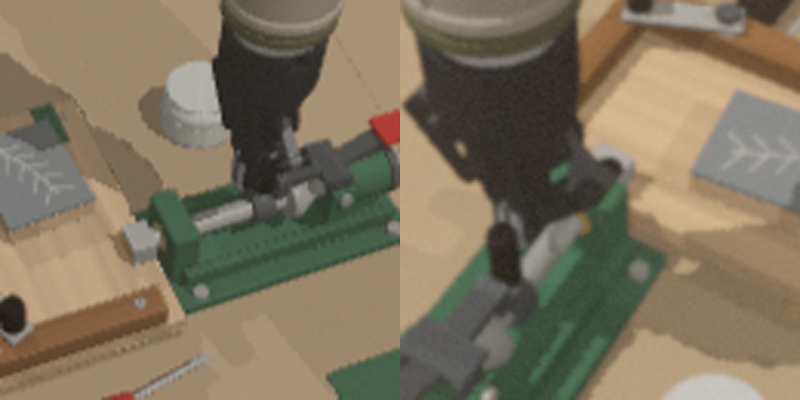

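The handle is drawn back at side tile (105,240) and the collar is at the sear nose. A force of 17 N matches about 55 mm of travel. I'll add 1 mm, let it settle and then back off.

To row units: -0.003 m is -0.0075, 0.001 m is 0.0025.

```bash
echo '[{"finger_gap": 0, "trans": [0.0025, 0, 0]}, {"finger_gap": 0}, {"finger_gap": 0}, {"finger_gap": 0, "trans": [-0.0075, 0, 0]}, {"finger_gap": 0, "trans": [-0.0075, 0, 0]}, {"finger_gap": 0, "trans": [-0.0075, 0, 0]}, {"finger_gap": 0, "trans": [-0.0075, 0, 0]}, {"finger_gap": 0}]' > mv.in && python3 inch.py mv.in; python3 -c "
from h import *
where()"
```

```text
t: 3.42
ee_pos: [0.5983, 0.1273, 0.0882]
orientation: [0.674, 0.739, 0.001, 0.0]
contact_force: [0.2, 0.2, -0.1]
opening: 0.001
finger_force: 0.0
t3.4 st [ -1.4 122.   88.2] ytool yaw-st -0.0 tilt [0.001 0.   ] F st [ 0.2  0.2 -0.1] op 0.0
```

The force has gone to zero, so the sear is holding. Next I'll retreat, rise and move to the left of the block.

To row units: -0.035 m is -0.0875, -0.025 m is -0.0625.

```bash
echo '[{"finger_gap": 0, "trans": [-0.0625, 0, 0]}, {"finger_gap": 0, "trans": [-0.025, 0, -0.05]}, {"finger_gap": 0, "trans": [0, 0, -0.0875]}, {"finger_gap": 0}]' > mv.in && python3 inch.py mv.in; python3 - <<'E'
from h import *
where();delta(-94,38,130);delta(-94,38,45)
B=cam("side");f=lambda d:np.array(d)/2.8+(135,145)
print("tin",to_st(plane(B,f((382,455)),.05)))
b=env.snapshot("side");a=env.snapshot("scene")
for k,d in(("b1",(527,195)),("b2",(402,154)),("b3",(366,222)),("b4",(493,273))):print(k,to_st(plane(B,f(d),.059)).round(1))
print("tape",[to_st(plane(B,f(d),.036)).round() for d in((470,292),(540,328),(500,325))])
cv2.imwrite('pics/chk3.png',np.hstack([cv2.resize(im[y:y+130,x:x+130,::-1],(400,400),interpolation=cv2.INTER_CUBIC) for im,x,y in((a,230,120),(b,170,170))]))
E
```

```text
t: 3.75
ee_pos: [0.6035, 0.093, 0.1476]
orientation: [0.674, 0.739, 0.003, 0.002]
contact_force: [0.7, 0.9, -0.3]
opening: 0.0
finger_force: 0.0
t3.8 st [  0.6  87.3 147.6] ytool yaw-st -0.001 tilt [0.007 0.002] F st [ 0.7  0.8 -0.3] op 0.0
delta [-0.0494 -0.0947  0.0169]
delta [-0.0495 -0.0953  0.1019]
tin [-141.02163355  156.37004847   50.        ]
b1 [-141.8  -70.1   59. ]
b2 [-44.8 -59.7  59. ]
b3 [-52.2  11.8  59. ]
b4 [-147.7    6.7   59. ]
tape [array([-136.,   13.,   36.]), array([-190.,   16.,   36.]), array([-165.,   27.,   36.])]
```

View pics/chk3.png

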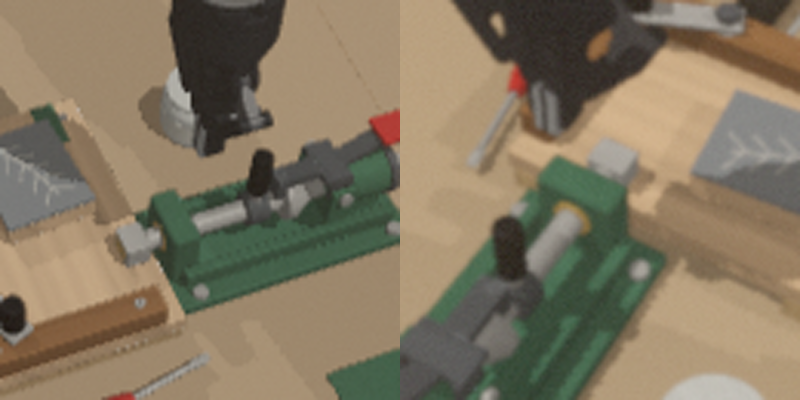

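The striker is held back: the handle is at side tile (110,240), collar latched, and the die is retracted. Now I go down at the left of the block.

To row units: 0.035 m is 0.0875, -0.032 m is -0.08.

```bash
echo '[{"finger_gap": 0, "trans": [-0.0425, -0.08, 0]}, {"finger_gap": 0, "trans": [-0.0425, -0.08, 0.0125]}, {"finger_gap": 0, "trans": [-0.0388, -0.0775, 0.05]}, {"finger_gap": 0, "trans": [0, 0, 0.0875]}, {"finger_gap": 0, "trans": [0, 0, 0.075]}, {"finger_gap": 0, "trans": [0, 0, 0.025]}, {"finger_gap": 0}]' > mv.in && python3 inch.py mv.in; python3 -c "
from h import *
where();delta(-96,-9,45)"
```

```text
t: 4.43
ee_pos: [0.5094, 0.0353, 0.0398]
orientation: [0.673, 0.739, -0.002, -0.002]
contact_force: [0.3, -0.4, -0.2]
opening: -0.002
finger_force: 0.0
t4.4 st [-98.4  38.5  39.8] ytool yaw-st 0.002 tilt [-0.005 -0.   ] F st [ 0.3 -0.4 -0.2] op -0.0
delta [-0.0475  0.0023 -0.0052]
```

To row units: -0.01 m is -0.025, -0.008 m is -0.02.

```bash
echo '[{"finger_gap": 0, "trans": [-0.025, 0.0025, -0.0125]}, {"finger_gap": 0, "trans": [-0.02, 0.0025, 0]}, {"finger_gap": 0, "trans": [-0.015, 0, 0]}, {"finger_gap": 0, "trans": [-0.015, 0, 0]}, {"finger_gap": 0, "trans": [-0.015, 0, 0]}, {"finger_gap": 0, "trans": [-0.0125, 0, 0]}, {"finger_gap": 0}]' > mv.in && python3 inch.py mv.in; python3 -c "
from h import *
where()"; echo '[{"finger_gap": 0, "trans": [-0.01, 0, 0]}, {"finger_gap": 0, "trans": [-0.0075, 0, 0]}, {"finger_gap": 0, "trans": [-0.005, 0, 0]}, {"finger_gap": 0}]' > mv.in && python3 inch.py mv.in;python3 -c "
from h import *
where()"
```

```text
t: 5.02
ee_pos: [0.517, -0.0075, 0.0477]
orientation: [0.674, 0.738, 0.0, 0.0]
contact_force: [-0.1, 0.6, -0.1]
opening: 0.003
finger_force: 0.0
t5.0 st [-94.8  -4.8  47.7] ytool yaw-st -0.002 tilt [ 0.001 -0.   ] F st [-0.   0.6 -0.1] op 0.0
t: 5.35
ee_pos: [0.5172, -0.0128, 0.0473]
orientation: [0.673, 0.74, 0.001, -0.001]
contact_force: [-1.9, 9.3, 4.5]
opening: -0.0
finger_force: 4.9
t5.3 st [-95.  -10.1  47.3] ytool yaw-st 0.003 tilt [-0.001  0.002] F st [-1.1  9.4  4.5] op -0.0
```

To row units: -0.04 m is -0.1, -0.035 m is -0.0875.

```bash
echo '[{"finger_gap": 0, "trans": [0.03, 0, 0]}, {"finger_gap": 0, "trans": [0, 0, -0.1]}, {"finger_gap": 0, "trans": [-0.025, -0.075, -0.025]}, {"finger_gap": 0, "trans": [-0.0625, -0.0875, 0]}, {"finger_gap": 0, "trans": [-0.0625, -0.0375, 0]}, {"finger_gap": 0}]' > mv.in && python3 inch.py mv.in; python3 -c "
from h import *
where();delta(-175,-62,47)
b=env.snapshot('side');cv2.imwrite('pics/chk4.png',cv2.resize(b[145:355,135:365,::-1],None,fx=2.6,fy=2.6,interpolation=cv2.INTER_CUBIC))"
```

```text
t: 5.85
ee_pos: [0.4388, -0.0738, 0.0975]
orientation: [0.676, 0.737, -0.002, -0.001]
contact_force: [-0.8, -0.7, 0.3]
opening: 0.0
finger_force: 0.0
t5.8 st [-178.7  -63.7   97.5] ytool yaw-st -0.005 tilt [-0.004 -0.002] F st [-0.9 -0.6  0.3] op 0.0
delta [0.0018 0.0039 0.0505]
```

View pics/chk4.png

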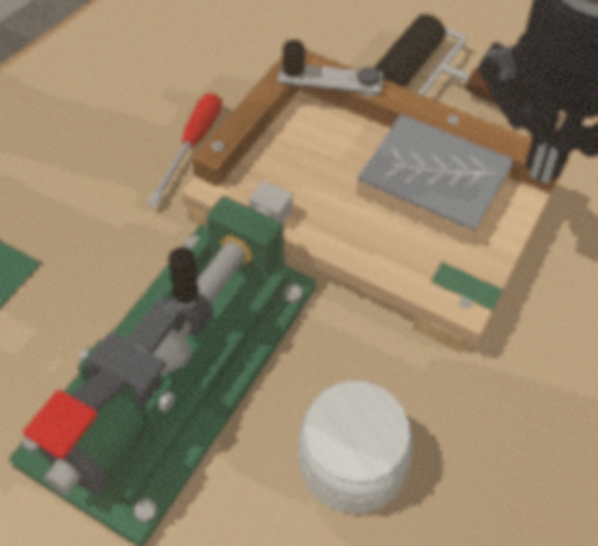

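The block lies snug and parallel to the right-hand fence, corners (410,118), (512,155), (475,225), (360,175), and the fingers are clear of its near edge. I'll go down and push towards the far fence.

To row units: 0.025 m is 0.0625, 0.012 m is 0.03, 0.005 rad is 0.0016.

```bash
echo '[{"finger_gap": 0, "trans": [0.005, 0.0025, 0.0625], "turn_vec": [0, 0, 0.0016]}, {"finger_gap": 0, "trans": [0, 0, 0.0625]}, {"finger_gap": 0}, {"finger_gap": 0, "trans": [0, 0.03, 0]}, {"finger_gap": 0, "trans": [0, 0.025, 0]}, {"finger_gap": 0, "trans": [0, 0.025, 0]}, {"finger_gap": 0, "trans": [0, 0.025, 0]}, {"finger_gap": 0, "trans": [0, 0.025, 0]}, {"finger_gap": 0, "trans": [0, 0.025, 0]}, {"finger_gap": 0}]' > mv.in && python3 inch.py mv.in; python3 -c "
from h import *
where();delta(-64,-62,47)"
```

```text
t: 6.73
ee_pos: [0.508, -0.0612, 0.0477]
orientation: [0.675, 0.737, 0.001, 0.001]
contact_force: [-0.3, 0.3, 0.6]
opening: -0.003
finger_force: 0.2
t6.7 st [-108.7  -57.5   47.7] ytool yaw-st -0.004 tilt [0.002 0.   ] F st [-0.3  0.3  0.6] op -0.0
delta [-0.0043  0.0447  0.0007]
```

To row units: 0.01 m is 0.025, 0.008 m is 0.02.

```bash
echo '[{"finger_gap": 0, "trans": [-0.01, 0.025, 0]}, {"finger_gap": 0, "trans": [0, 0.025, 0]}, {"finger_gap": 0, "trans": [0, 0.02, 0]}, {"finger_gap": 0, "trans": [0, 0.015, 0]}, {"finger_gap": 0, "trans": [0, 0.0125, 0]}, {"finger_gap": 0}]' > mv.in && python3 inch.py mv.in; python3 -c "
from h import *
where()"; echo '[{"finger_gap": 0, "trans": [0, 0.0075, 0]}, {"finger_gap": 0, "trans": [0, 0.005, 0]}, {"finger_gap": 0}]' > mv.in && python3 inch.py mv.in; python3 -c "
from h import *
where()"
```

```text
t: 7.23
ee_pos: [0.5466, -0.0622, 0.0473]
orientation: [0.676, 0.737, 0.001, 0.001]
contact_force: [0.6, -0.2, 0.0]
opening: 0.001
finger_force: 0.0
t7.2 st [-70.3 -62.1  47.3] ytool yaw-st -0.005 tilt [ 0.002 -0.   ] F st [ 0.6 -0.2  0. ] op 0.0
t: 7.48
ee_pos: [0.5504, -0.0619, 0.0473]
orientation: [0.676, 0.737, 0.0, 0.0]
contact_force: [0.1, -0.6, -0.3]
opening: 0.001
finger_force: 0.0
t7.5 st [-66.5 -62.1  47.3] ytool yaw-st -0.005 tilt [ 0. -0.] F st [ 0.  -0.6 -0.3] op 0.0
```

To row units: 0.0025 m is 0.0063.

```bash
for i in 1 2 3; do echo '[{"finger_gap": 0, "trans": [0, 0.0063, 0]}, {"finger_gap": 0}]' > mv.in && python3 inch.py mv.in >/dev/null; python3 -c "
from h import *
where()"; done; python3 -c "
from h import *
b=env.snapshot('side');cv2.imwrite('pics/chk5.png',cv2.resize(b[145:285,165:365,::-1],None,fx=4,fy=4,interpolation=cv2.INTER_CUBIC))"
```

```text
t7.7 st [-64.  -62.1  47.3] ytool yaw-st -0.005 tilt [ 0. -0.] F st [-0.1  0.1 -0.3] op -0.0
t7.8 st [-63.  -62.2  47.1] ytool yaw-st -0.005 tilt [-0.003 -0.   ] F st [-4.  -0.   3.4] op -0.0
t8.0 st [-62.8 -62.3  47. ] ytool yaw-st -0.005 tilt [-0.007 -0.001] F st [-11.1   0.    6.5] op 0.0
```

View pics/chk5.png

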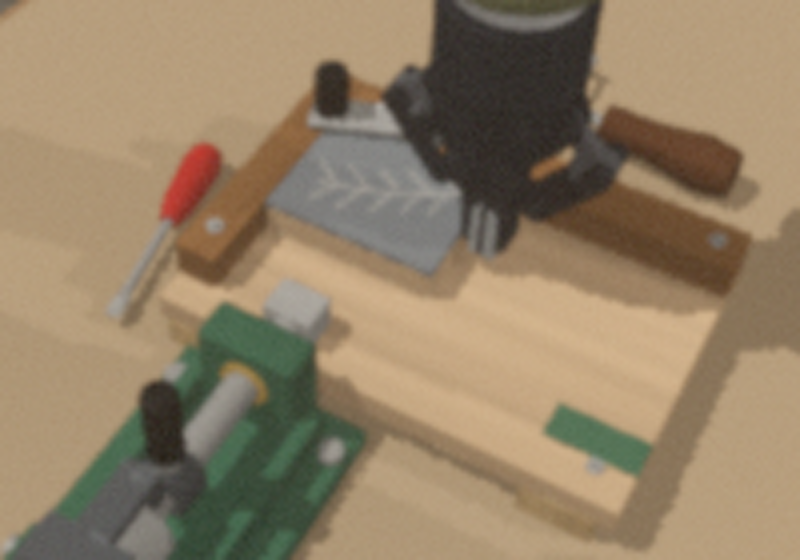

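The block meets the far fence, firm at 11 N, and the cocked die is clear. I'll re-seat it with a push against the right-hand fence.

To row units: -0.04 m is -0.1, 0.03 m is 0.075.

```bash
echo '[{"finger_gap": 0, "trans": [0, -0.03, 0]}, {"finger_gap": 0, "trans": [0, 0, -0.1]}, {"finger_gap": 0, "trans": [0.075, 0.025, -0.025]}, {"finger_gap": 0, "trans": [0.075, 0.075, 0]}, {"finger_gap": 0, "trans": [0.015, 0.0125, 0]}, {"finger_gap": 0}]' > mv.in && python3 inch.py mv.in; python3 -c "
from h import *
where();delta(-33,4,47);delta(-33,-9,47)"
```

```text
t: 8.53
ee_pos: [0.5871, 0.0108, 0.0978]
orientation: [0.674, 0.739, 0.002, 0.001]
contact_force: [-0.8, 0.4, 0.1]
opening: 0.004
finger_force: 0.0
t8.5 st [-23.2   6.9  97.8] ytool yaw-st -0.0 tilt [0.004 0.002] F st [-0.8  0.5  0.1] op 0.0
delta [-0.003  -0.01    0.0508]
delta [-0.016  -0.01    0.0508]
```

To row units: 0.02 m is 0.05, -0.01 m is -0.025.

```bash
echo '[{"finger_gap": 0, "trans": [-0.0075, -0.025, 0.025]}, {"finger_gap": 0, "trans": [0, 0, 0.05]}, {"finger_gap": 0, "trans": [0, 0, 0.05]}, {"finger_gap": 0}, {"finger_gap": 0, "trans": [-0.015, 0, 0]}, {"finger_gap": 0, "trans": [-0.0075, 0, 0]}, {"finger_gap": 0, "trans": [-0.005, 0, 0]}]' > mv.in && python3 inch.py mv.in; python3 -c "
from h import *
where()";for i in 1 2; do echo '[{"finger_gap": 0, "trans": [-0.0063, 0, 0]}, {"finger_gap": 0}]' > mv.in && python3 inch.py mv.in >/dev/null; python3 -c "
from h import *
where()"; done
```

```text
t: 9.12
ee_pos: [0.5756, -0.0073, 0.0481]
orientation: [0.676, 0.737, 0.001, -0.0]
contact_force: [-2.6, 11.1, -1.9]
opening: 0.001
finger_force: 6.0
t9.1 st [-36.4 -10.   48.1] ytool yaw-st -0.004 tilt [0.    0.002] F st [-1.6 11.3 -1.9] op 0.0
t9.3 st [-36.4 -10.   48.3] ytool yaw-st -0.002 tilt [0.    0.004] F st [-1.3 12.5 -1. ] op -0.0
t9.4 st [-36.5 -10.1  48.2] ytool yaw-st 0.0 tilt [-0.     0.006] F st [-1.9 21.1 -1.5] op 0.0
```

Home against both fences (21 N at the expected position). Now I go to the bar knob at station (50,-89).

To row units: -0.04 m is -0.1, -0.034 m is -0.085.

```bash
echo '[{"finger_gap": 0, "trans": [0.03, 0, 0]}, {"finger_gap": 0, "trans": [0.005, 0, -0.1]}, {"finger_gap": 0.5, "trans": [0, 0, -0.1]}, {"finger_gap": 0.5, "trans": [-0.07, 0.0725, 0]}, {"finger_gap": 0.5, "trans": [-0.075, 0.0725, 0]}, {"finger_gap": 0.5, "trans": [-0.085, 0.07, 0]}, {"finger_gap": 0.5}, {"finger_gap": 0.5}]' > mv.in && python3 inch.py mv.in 20; python3 -c "
from h import *
where();delta(50,-89,73)"
```

```text
t: 10.12
ee_pos: [0.668, -0.0851, 0.1284]
orientation: [0.677, 0.736, 0.0, 0.001]
contact_force: [-1.6, 0.4, -0.0]
opening: 0.499
finger_force: 0.0
t10.1 st [ 48.5 -96.  128.4] ytool yaw-st -0.009 tilt [ 0.002 -0.002] F st [-1.6  0.6 -0. ] op 0.5
delta [0.0071 0.0013 0.0554]
```

To row units: 0.025 m is 0.0625, 0.015 m is 0.0375, 0.009 rad is 0.0029.

```bash
echo '[{"finger_gap": 0.5, "trans": [0.0175, 0.0025, 0.0375], "turn_vec": [0, 0, 0.0029]}, {"finger_gap": 0.5, "trans": [0, 0, 0.0625]}, {"finger_gap": 0.5, "trans": [0, 0, 0.0375]}, {"finger_gap": 0.5}, {"finger_gap": 0}, {"finger_gap": 0}, {"finger_gap": 0}, {"finger_gap": 0}]' > mv.in && python3 inch.py mv.in 20; python3 -c "
from h import *
where();delta(50,-89,73)"
```

```text
t: 10.78
ee_pos: [0.6691, -0.0735, 0.0739]
orientation: [0.679, 0.734, 0.002, 0.001]
contact_force: [6.3, 1.4, -6.5]
opening: 0.225
finger_force: 24.0
t10.8 st [ 50.7 -84.5  73.9] ytool yaw-st -0.013 tilt [0.005 0.001] F st [ 6.4  0.9 -6.5] op 0.22
delta [-0.0045 -0.0006  0.0009]
```

To row units: 0.008 m is 0.02, -0.0075 m is -0.0188.

```bash
echo '[{"finger_gap": 0, "trans": [0.02, -0.0125, 0]}, {"finger_gap": 0, "trans": [0.02, -0.0125, 0]}, {"finger_gap": 0, "trans": [0.0163, -0.0175, 0]}, {"finger_gap": 0, "trans": [0.0158, -0.0188, 0]}, {"finger_gap": 0}]' > mv.in && python3 inch.py mv.in; python3 -c "
from h import *
where()"; echo '[{"finger_gap": 0, "trans": [0.01, -0.0218, 0]}, {"finger_gap": 0, "trans": [0.0088, -0.0225, 0]}, {"finger_gap": 0, "trans": [0.0038, -0.0218, 0]}, {"finger_gap": 0, "trans": [0.0013, -0.0218, 0]}, {"finger_gap": 0}, {"finger_gap": 0}]' > mv.in && python3 inch.py mv.in; python3 -c "
from h import *
where()"
```

```text
t: 11.2
ee_pos: [0.6431, -0.0417, 0.074]
orientation: [0.677, 0.736, 0.004, 0.001]
contact_force: [7.8, 12.1, -9.6]
opening: 0.213
finger_force: 20.3
t11.2 st [ 27.7 -50.5  74. ] ytool yaw-st -0.008 tilt [0.007 0.005] F st [ 8.9 11.4 -9.6] op 0.21
t: 11.7
ee_pos: [0.6058, -0.0294, 0.0741]
orientation: [0.675, 0.738, 0.005, -0.002]
contact_force: [-0.1, 31.6, -1.2]
opening: 0.167
finger_force: 25.3
t11.7 st [ -8.4 -34.8  74.1] ytool yaw-st -0.004 tilt [0.003 0.01 ] F st [ 2.8 31.5 -1.2] op 0.17
```

The pads have slid off towards +y on the knob. I'll open up and look.

To row units: 0.035 m is 0.0875, -0.03 m is -0.075.

```bash
echo '[{"finger_gap": 0.5, "trans": [-0.0075, 0, 0]}, {"finger_gap": 0.5}, {"finger_gap": 0.5}, {"finger_gap": 0.5, "trans": [0, 0, -0.075]}, {"finger_gap": 0.5, "trans": [0.05, 0, -0.075]}, {"finger_gap": 0.5, "trans": [0.0875, 0, 0]}, {"finger_gap": 0.5, "trans": [0.0875, 0, 0]}, {"finger_gap": 0.5}]' > mv.in && python3 inch.py mv.in; python3 -c "
from h import *
where()
a,b=env.snapshot('scene'),env.snapshot('side')
cv2.imwrite('pics/chk6.png',np.hstack([cv2.resize(im[y:y+130,x:x+130,::-1],(400,400),interpolation=cv2.INTER_CUBIC) for im,x,y in((a,185,140),(b,205,150))]))"
```

```text
t: 12.37
ee_pos: [0.5979, 0.0534, 0.1338]
orientation: [0.676, 0.736, 0.002, -0.0]
contact_force: [0.1, 0.4, -0.1]
opening: 0.501
finger_force: 0.0
t12.4 st [ -8.6  48.4 133.8] ytool yaw-st -0.007 tilt [0.002 0.004] F st [ 0.2  0.4 -0.1] op 0.5
```

View pics/chk6.png

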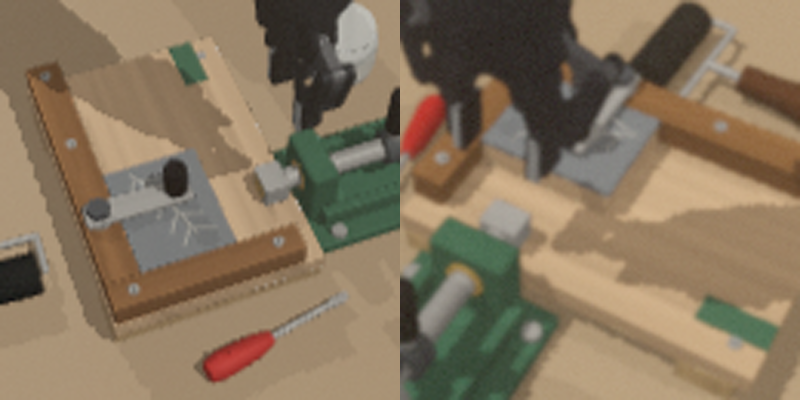

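The scene tile shows the bar nearly across: knob top (175,165), pivot (97,209). The block is in the corner.

```bash
python3 -c "
from h import *
A=cam('scene');f=lambda p:np.array(p)/3.077+(185,140)
K=to_st(plane(A,f((176,166)),.098));print('knob',K,'ang',np.arctan2(K[1]+115,K[0]+10))
print('pivot',to_st(plane(A,f((97,207)),.074)))
for p in((136,270),(237,240),(197,150),(103,178)):print(to_st(plane(A,f(p),.059)).round(1))
delta(22,-46,74)"
```

```text
knob [ -7.06264156 -48.39440526  98.        ] ang 1.5267241072447089
pivot [  -8.17911621 -114.98140813   74.        ]
[  48.8 -102.3   59. ]
[ 51.1 -19.   59. ]
[-43.9 -17.5  59. ]
[ -44.3 -100.    59. ]
delta [-0.0877  0.0321  0.0591]
```

To row units: -0.035 m is -0.0875, -0.033 m is -0.0825, 0.006 rad is 0.0019.

```bash
echo '[{"finger_gap": 0, "trans": [-0.075, 0.025, 0]}, {"finger_gap": 0, "trans": [-0.0875, 0.04, 0], "turn_vec": [0, 0, 0.0019]}, {"finger_gap": 0, "trans": [-0.0825, 0.0375, 0]}, {"finger_gap": 0, "trans": [0, 0, 0.075]}, {"finger_gap": 0, "trans": [0, 0, 0.0625]}, {"finger_gap": 0}, {"finger_gap": 0, "trans": [0, -0.02, 0]}, {"finger_gap": 0, "trans": [0, -0.01, 0]}, {"finger_gap": 0}]' > mv.in && python3 inch.py mv.in; python3 -c "
from h import *
where()"; for i in 1 2 3; do echo '[{"finger_gap": 0, "trans": [0, -0.0063, 0]}, {"finger_gap": 0}]' > mv.in && python3 inch.py mv.in >/dev/null; python3 -c "
from h import *
where()"; done
```

```text
t: 13.22
ee_pos: [0.6334, -0.0501, 0.0788]
orientation: [0.681, 0.732, 0.0, 0.0]
contact_force: [0.8, -0.0, 0.6]
opening: 0.002
finger_force: 0.0
t13.2 st [ 17.2 -58.   78.8] ytool yaw-st -0.02 tilt [ 0.001 -0.   ] F st [ 0.8 -0.1  0.6] op 0.0
t13.4 st [ 15.7 -57.4  78.6] ytool yaw-st -0.019 tilt [ 0.002 -0.   ] F st [-1.3 -1.2 -0.3] op 0.0
t13.6 st [ 13.8 -57.3  78.1] ytool yaw-st -0.019 tilt [0.002 0.   ] F st [ 0.7 -0.3  1.6] op -0.0
t13.7 st [ 13.5 -57.3  78.2] ytool yaw-st -0.02 tilt [0.006 0.   ] F st [ 7.4 -0.2 -0.6] op 0.0
```

To row units: -0.04 m is -0.1, -0.038 m is -0.095, -0.02 rad is -0.0064.

```bash
echo '[{"finger_gap": 0, "trans": [0, -0.0025, 0]}, {"finger_gap": 0, "trans": [0, 0.02, 0]}, {"finger_gap": 0, "trans": [0, 0, -0.1]}, {"finger_gap": 0, "trans": [0, -0.075, -0.0375], "turn_vec": [0, 0, -0.0064]}, {"finger_gap": 0, "trans": [-0.0075, -0.095, 0]}, {"finger_gap": 0, "trans": [0, -0.0925, 0]}, {"finger_gap": 0, "trans": [0, 0, 0.075]}, {"finger_gap": 0, "trans": [0, 0, 0.0875]}, {"finger_gap": 0, "trans": [0, 0, 0.05]}, {"finger_gap": 0}]' > mv.in && python3 inch.py mv.in; python3 -c "
from h import *
where();delta(-65,-62,47)"
```

```text
t: 14.55
ee_pos: [0.5272, -0.0616, 0.044]
orientation: [0.674, 0.739, -0.002, -0.002]
contact_force: [0.3, 0.0, 0.4]
opening: -0.002
finger_force: 0.0
t14.6 st [-89.5 -59.6  44. ] ytool yaw-st 0.001 tilt [-0.006  0.   ] F st [ 0.3 -0.   0.4] op -0.0
delta [-0.0024  0.0245 -0.0031]
```

To row units: 0.01 m is 0.025, 0.008 m is 0.02.

```bash
echo '[{"finger_gap": 0, "trans": [-0.005, 0.025, -0.0075]}, {"finger_gap": 0, "trans": [0, 0.02, 0]}, {"finger_gap": 0, "trans": [0, 0.01, 0]}, {"finger_gap": 0}]' > mv.in && python3 inch.py mv.in >/dev/null; for i in 1 2 3; do python3 -c "
from h import *
where()"; echo '[{"finger_gap": 0, "trans": [0, 0.005, 0]}, {"finger_gap": 0}]' > mv.in && python3 inch.py mv.in >/dev/null;  done; python3 -c "
from h import *
where()"
```

```text
t14.9 st [-62.8 -62.1  51.7] ytool yaw-st 0.0 tilt [0.004 0.   ] F st [0.4 0.5 0.3] op 0.0
t15.1 st [-62.9 -62.   50.9] ytool yaw-st 0.0 tilt [ 0.001 -0.   ] F st [-0.2 -0.3  0.8] op 0.0
t15.2 st [-61.9 -62.   50.4] ytool yaw-st 0.0 tilt [-0.001 -0.   ] F st [-0.8  0.2  1.6] op 0.0
t15.4 st [-61.6 -62.   50.3] ytool yaw-st 0.0 tilt [-0.004 -0.   ] F st [-6.8 -0.2  8.8] op -0.0
```

Block confirmed home and bar at its stop. Next I move above the red pad.

To row units: -0.04 m is -0.1, 0.035 m is 0.0875.

```bash
echo '[{"finger_gap": 0, "trans": [0, -0.03, 0]}, {"finger_gap": 0, "trans": [0, 0, -0.1]}, {"finger_gap": 0, "trans": [0, 0, -0.1]}, {"finger_gap": 0, "trans": [0.075, 0.025, -0.025]}, {"finger_gap": 0, "trans": [0.0875, 0.025, -0.0125]}, {"finger_gap": 0, "trans": [0.0875, 0.025, 0]}, {"finger_gap": 0, "trans": [0.0875, 0.025, 0]}, {"finger_gap": 0, "trans": [0.0875, 0.025, 0]}, {"finger_gap": 0, "trans": [0.0875, 0.025, 0]}, {"finger_gap": 0, "trans": [0.0875, 0.025, 0]}]' > mv.in && python3 inch.py mv.in >/dev/null;echo '[{"finger_gap": 0, "trans": [0.0875, 0.0075, 0]}, {"finger_gap": 0, "trans": [0.0875, 0, 0]}, {"finger_gap": 0, "trans": [0.0375, 0, 0]}, {"finger_gap": 0}]' > mv.in && python3 inch.py mv.in;python3 -c "
from h import *
where();delta(0,267,106)"
```

```text
t: 16.55
ee_pos: [0.587, 0.2738, 0.145]
orientation: [0.671, 0.741, 0.001, -0.001]
contact_force: [0.0, 0.2, -1.3]
opening: -0.003
finger_force: 0.0
t16.6 st [  0.7 268.9 145. ] ytool yaw-st 0.007 tilt [-0.     0.003] F st [ 0.   0.2 -1.3] op -0.0
delta [-0.002  -0.0008  0.039 ]
```

Careful with the scale: shifts go in shares of 40 cm and turns go in shares of pi rad. That gives: 0.02 m is 0.05, 0.018 m is 0.045.

```bash
echo '[{"finger_gap": 0, "trans": [0, 0, 0.05]}, {"finger_gap": 0, "trans": [0, 0, 0.045]}, {"finger_gap": 0}, {"finger_gap": 0, "trans": [0.0025, 0, 0.01]}, {"finger_gap": 0, "trans": [0.005, 0, 0.01]}, {"finger_gap": 0, "trans": [0.005, 0, 0.01]}, {"finger_gap": 0, "trans": [0.0025, 0, 0.0075]}, {"finger_gap": 0}]' > mv.in && python3 inch.py mv.in >/dev/null;python3 -c "
from h import *
where()";echo '[{"finger_gap": 0, "trans": [0.0025, 0, 0.0075]}, {"finger_gap": 0}]' > mv.in && python3 inch.py mv.in>/dev/null;python3 -c "
from h import *
where()
a,b=env.snapshot('scene'),env.snapshot('side')
cv2.imwrite('pics/chk7.png',np.hstack([cv2.resize(im[y:y+130,x:x+130,::-1],(400,400),interpolation=cv2.INTER_CUBIC) for im,x,y in((a,205,130),(b,190,150))]))"
```

```text
t17.2 st [  1.9 269.9  93.4] ytool yaw-st 0.0 tilt [0.001 0.002] F st [-2.1  3.1  5.6] op -0.0
t17.4 st [  1.9 271.5  90.5] ytool yaw-st 0.001 tilt [0.001 0.002] F st [-2.1  4.2  6.2] op 0.0
```

View pics/chk7.png

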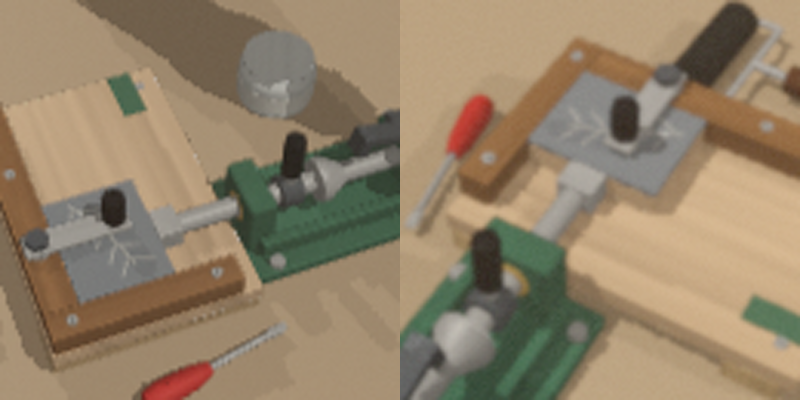

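The striker has fired. The die stands on the block's edge (side tile (580,185)), the bar lies across, and the block fills the corner. I'll lift clear and hand in.

To row units: -0.04 m is -0.1, -0.03 m is -0.075.

```bash
echo '[{"finger_gap": 0, "trans": [0, 0, -0.025]}, {"finger_gap": 0, "trans": [0, 0, -0.075]}, {"finger_gap": 0, "trans": [0, 0, -0.1]}, {"finger_gap": 0}, {"finger_gap": 0}, {"finger_gap": 0}]' > mv.in && python3 inch.py mv.in;python3 -c "
from h import *
where();print(env.hand_in())"
```

```text
t: 17.98
ee_pos: [0.588, 0.2743, 0.1702]
orientation: [0.674, 0.739, 0.0, 0.0]
contact_force: [-0.7, 0.5, -0.6]
opening: -0.001
finger_force: 0.0
t18.0 st [  1.8 269.3 170.2] ytool yaw-st -0.001 tilt [0.001 0.   ] F st [-0.6  0.6 -0.6] op -0.0
the job is handed in; nothing more can be done
None
```

The job is done and handed in at about 18 s: striker cocked, block slid home against both fences, bar swung to its stop, sear tripped, and the die standing against the block, with the brayer, ink tin and gouge not touched.

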